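Unlock, advance and re-lock the inspection stage under the magnifier

ROBOT

A 7-joint arm with a two-finger parallel gripper is mounted at the origin on a cart in front of the work surface, level with it; the furniture and walls round the work are solid. World frame = base frame: x ahead of the robot, y to its left, z up, the work surface at z = 0. Lengths are in mm, angles in rad, forces in N, time in s.
With the tool pointing down it reaches from about 425 to 875 mm from the base axis. Payload 8.4 kg.
Tool frame: the origin (TCP) lies on the centre line of the jaws, within the pads' length; the fingertips stand 8 mm ahead of it and the grasp point (between the pads) lies 11 mm behind it (bot.tips_ahead is the distance from the TCP to the fingertips, in mm); z points along the fingers, y is the line along which they close (so a half turn about z gives the same grasp; the last joint's range is limited). The gripper opens to 87 mm and grips with 3 to 60 N. Pads are 19 mm wide; open, the fingers measure 117 mm over their backs; the gripper's body (75 mm by 190 mm) begins 51 mm behind the grasp point.
Start: joints at [-1.286, 0.333, 0.04, 1.465, -0.013, 1.343, -0.059], TCP at [243.389, 602.682, 230.546] pointing down, gripper open.
Joint ranges: [-2.58, 2.58], [-0.38, 2.09], [-1.3, 1.39], [0.25, 2.4], [-1.5, 4.64], [0.08, 2.09], [-2.65, 2.65]. Speed limits (rad/s): [2.22, 2.22, 2.79, 2.79, 3.14, 3.14, 3.14].

INTERFACE

Orientations are given as a unit quaternion [x, y, z, w].
In Python, from plant import bot, imaging, finder gives the robot as it stands.
- The arm moves only by the tool arm_command, never from a script. Its argument "targets" is a list of rows, each an object with "delta_rot": the turn, a rotation vector about the tool's x, y, z as a fraction of full scale, a list of three; "slide": the shift along the tool's x, y, z as a fraction of full scale, a list of three; "jaw": the opening, from 0 (shut) to 1 (fully open). A call has 1 to 8 rows; each row shifts and turns the commanded pose from where the row before left it, along the tool's axes as they then stand; what a row does not reach is not made up. Full scale, the value 1, is 200 mm for a shift and pi/2 rad for a turn. A row lasts 1/10 s, in which the tool goes at most 50 mm and 8.59 degrees, less where a joint would pass 70% of its speed; a pose out of reach is approached as far as the arm can. A call with a number of a shift or a turn outside -1 to 1 is refused whole. A call with a gripper value outside its range is refused whole. The fingers move at their own pace and stop on an object; "newtons" is the grip in N (left out, the last holds). Time passes only in rows, so rows that do not move let the fingers close. It gives the time, the measured TCP pose, the force, the opening and the grip force at its end, in the units of the state.
- bot.read_state(): the state, without advancing time (a new reading comes with each control period).
- imaging.get_image(name): name is "scene" or "top"; returns a dict with "pixels" (420x560x3 uint8, red, green, blue), "fx", "fy", "cx", "cy" (pixels), "R" (3x3) and "t" (3): a world point X has camera coordinates R X + t. Camera axes: x right, y down, z forward; pixel columns grow to the right and rows downward; lengths in mm; the calibration is good to about 2 mm. A picture is of the moment at which its call begins. There is no depth.
- bot.hand_in(): hands the job in; it is judged then, once.
Trained networks look in a picture, given as the dict that the camera call returned (one of the last four; its "shot" number tells which), for a name from the list of things; names that differ only in an ending like _2 or _b are one class to them, and where a whole thing is asked for, a point or a joint stands for the part that bears it (a point fixed in the world has none). Each returns a list of dicts, best first, with "conf" (0 to 1); they miss things now and then, are a little off and sometimes report something else, mostly with a low value. They report only what shows in the picture. A call takes as long as a camera call.
- finder.recognise(label, picture): "rect" ([left, top, right, bottom] in pixels, round what is visible of it).
- finder.regions_of(label, picture): "mask" (420x560 bool, what is visible of it) and "rect" ([left, top, right, bottom] in pixels, round what is visible of it).
- finder.landmark_of(label, picture): "location" ([row, column] in pixels: a listed point, or the origin of a listed thing).
The state is a dict: "t": time; "q": joint angles; "joint_vel": joint speeds; "joint_efforts": joint torques, N m; "eef_pos": TCP position; "tcp_rot": TCP orientation; "contact_force": force on the tool from outside, world axes, zero at the start; "moment": the same for the moment, N m; "gripper_width": finger opening in mm; "grasp_force": force on a finger pad.
Only numpy, scipy, OpenCV 4.12 (cv2) and the standard library are available. Lean on these libraries where they do the work, as an engineer would, in place of code of your own. Each camera call takes 0.05 s, during which the arm holds its last target. There are 200 camera calls.

TASK

Bring the gold test disc under the magnifier of the inspection stage: with the fingertips, push the red-knobbed cam lever round to its far stop so that the cam stands at its low point and frees the slide, push the slide forward by its upright lip until it is fully home against its end stop, then push the lever back to its near stop to lock the slide there. The disc rides along lying in its nest and is not to be touched or lifted; leave the other things on the desk where they are.

Things in the scene. Friction and masses are not known exactly. Their poses are not given: they have to be found in the camera images.
- fixture: Inspection stage, fixed to the desk. Origin on the desk under the slideway; x = forward travel of the slide, away from the operator; y left, z up. Aluminium base: x -127 to +143 mm, y -50 to +86, top 14 mm above the desk; keeper strips along the slideway 30 mm. A column at x +127, y -40 carries a black round magnifier. Two pins beside the cam, 32 mm tall, stop the lever.
- stage (a joint): Slide position, m: 0 = back (loading place), 0.060 = fully home at the forward stop, along the fixture's +x. Friction about 2 N, no spring. Its grey plate is 48 mm wide, top 36 mm above the desk. With the lever at its near stop the brass half-moon cam stands in a notch of the slide's left flank (one notch for each end place) and only 2 to 4 mm of play is left; free when the lever is past 1.7 rad.
- cam_lever (a joint): Lever angle, rad, about the vertical through cam_pivot, growing clockwise from above. 0 = near stop, locked: lever points 145 deg counterclockwise from the fixture's x (back left). 1.92 = far stop, cam at its low point, slide free: points 35 deg (forward left). Starts at 0 to 0.2. Friction 0.08 N m (1.3 N at the knob), no spring. Turn it back only with the slide home.
- cam_pivot (a point): Axis of cam and lever: 46 mm left (+y) of the fixture's origin, 35 mm above the desk. The brass cam is 40 mm in diameter with one flat (its low point).
- lever_knob (a point): Middle of the upright red knob on the lever's end: 17 mm in diameter, from 38 to 68 mm above the desk, 62 mm from the pivot axis. The lever's arm below it is 10 mm wide and 34 mm high above the desk. Push the knob sideways.
- push_lip (a point): Middle of the near face of the slide's upright aluminium lip (the face with the black pad, towards the operator, facing the fixture's -x): 48 mm wide, 9 mm thick, from 36 to 66 mm above the desk; this point is 51 mm above the desk, 96 mm behind the fixture's origin when the slide is at 0. Push here along the fixture's +x.
- nest (a point): Middle of the floor of the round nest in the slide, 25.5 mm wide, 4 mm deep, floor 32 mm above the desk; it moves with the slide (126 mm ahead of push_lip).
- lens (a point): Middle of the magnifier's lens, 76 mm above the desk, over x +90, y 0 of the fixture; the ring round it is 67 mm across, its underside 72 mm and its top 84 mm above the desk. The nest is below it when the slide is home.
- test_disc: Gold test disc, 24 mm in diameter, 8 mm high, loose in the nest, standing 4 mm out of it. Origin at the centre of its underside.
- silver_disc: Silver-grey sample disc, 21 mm in diameter, 8 mm high, on the desk in front of the analyser, bystander; origin under its middle.
- ring_box: Dark red ring box, 60 x 52 x 42 mm, bystander; origin under its middle.
- weight_100: Brass weight, 24 mm wide, 27 mm high, bystander; origin under its middle.
- weight_50: Smaller brass weight, 19 mm wide, 22 mm high, bystander; origin under its middle.
- tweezers: Steel tweezers, 128 mm long, 8 mm high, bystander; origin under the middle.
- pen_blue: Ball pen, white and blue, 142 mm long, 11 mm high, bystander; origin under the middle.
- loupe: Folding loupe, 24 x 38 x 18 mm, bystander; origin under its middle.

How it is judged:
By the outcome, as a careful person would: the job done as asked, in the order asked, and still so for the second after the job is handed in, with the robot touching nothing.
It also fails if it takes over 64 s, if anything falls off the work surface, if the arm or the gripper's body presses on something with over 40 N, if the wrist force passes 120 N, or if a joint passes its speed limit or range.

## Working session

There is one attempt and no reset: what is moved stays moved. The work goes in short steps, Python scripts to look and compute and a tool call to move; the robot and the scene stay as the last step left them, time stands still between calls to the robot, and variables do not carry over. Pictures are saved under pics/ and viewed, at most 10 in all, crops included, and the job is handed in when it is done.

Besides the shell and the picture viewer there is one more tool, called as a command line: name --argument value ..., lists and objects as JSON in quotes. arm_command: Moves the arm, as the interface text tells. Its arguments: {"type":"object","properties":{"targets":{"type":"array"},"newtons":{"type":"number"}},"required":["targets"]}

```bash
mkdir -p pics
cat > h.py <<'E'
import numpy as np, cv2
from plant import bot, imaging, finder
def ray(p,rc):
    R=np.array(p["R"]);t=np.array(p["t"]);d=R.T@np.array([(rc[1]-p["cx"])/p["fx"],(rc[0]-p["cy"])/p["fy"],1]);return -R.T@t,d
def at_z(p,rc,z):
    c,d=ray(p,rc);return c+d*(z-c[2])/d[2]
def proj(p,X):
    c=np.array(p["R"])@np.array(X)+np.array(p["t"]);return [p["fy"]*c[1]/c[2]+p["cy"],p["fx"]*c[0]/c[2]+p["cx"]]
def tri(ps,rcs):
    A=np.zeros((3,3));b=np.zeros(3)
    for p,rc in zip(ps,rcs):
        c,d=ray(p,rc);d/=np.linalg.norm(d);M=np.eye(3)-np.outer(d,d);A+=M;b+=M@c
    return np.linalg.solve(A,b)
E
python3 - <<'E'
from h import *
s=imaging.get_image("scene");t=imaging.get_image("top")
cv2.imwrite("pics/s0.png",s["pixels"][:,:,::-1]);cv2.imwrite("pics/t0.png",t["pixels"][:,:,::-1])
Z=dict(cam_pivot=35,lever_knob=53,push_lip=51,nest=32,lens=76,test_disc=32,fixture=0)
for n,z in Z.items():
    for k,p in(("s",s),("t",t)):
        for r in finder.landmark_of(n,p)[:2]: print(n,k,round(r["conf"],2),np.round(r["location"],1),at_z(p,r["location"],z).round(1))
st=bot.read_state();print(st["t"],st["eef_pos"],st["tcp_rot"])
E
```

```text
cam_pivot s 0.93 [217.7 292.9] [541.  184.3  35. ]
cam_pivot s 0.42 [208.6 329. ] [470.5  95.2  35. ]
cam_pivot t 0.89 [200.5 306.8] [545.3 168.3  35. ]
lever_knob s 0.5 [224.  306.3] [487.8 208.5  53. ]
lever_knob t 0.49 [221.  294.2] [484.6 203.3  53. ]
push_lip s 0.93 [207.3 329.2] [465.4 108.6  51. ]
push_lip t 0.74 [164.1 312.1] [648.7 155.1  51. ]
push_lip t 0.65 [230.1 323.7] [460.6 119.7  51. ]
nest s 0.75 [205. 292.] [572.2 131.4  32. ]
nest t 0.93 [189.2 316.7] [578.9 140.1  32. ]
nest t 0.29 [188.3 182.2] [575. 532.  32.]
lens s 0.67 [190.5 268.3] [637.6 156.7  76. ]
lens t 0.71 [165.3 314. ] [640.7 150.5  76. ]
lens t 0.57 [187.8 317.5] [577.3 139.9  76. ]
test_disc s 0.44 [204.8 291.3] [574.5 131.6  32. ]
test_disc t 0.42 [186.6 320.3] [586.7 129.8  32. ]
fixture s 0.62 [216.5 301.2] [541.3 129.6   0. ]
fixture s 0.31 [289.3 225.8] [571.9 466.1   0. ]
fixture t 0.66 [199.7 317.8] [551.7 135.    0. ]
fixture t 0.52 [157.6 221.5] [674.  425.9   0. ]
0.8 [243.35110983 602.70434892 230.56941127] [ 1.90720898e-01  9.81644303e-01  8.07310994e-06 -2.62118198e-05]
```

View pics/s0.png

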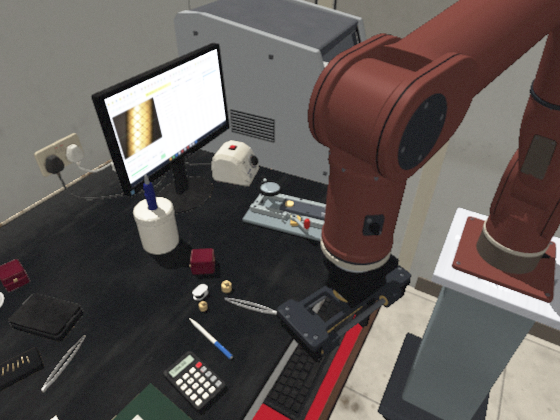

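View pics/t0.png

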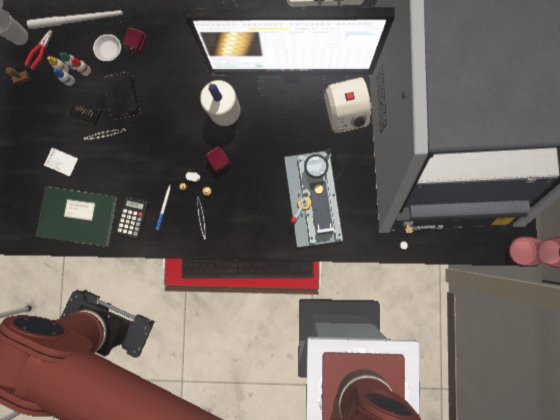

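Scene: the stage is at about (295,210), partly hidden by the arm. Top: the stage is fully visible (cols 285–343, rows 150–247), with the red knob at (294,220), cam at (305,203), lip near (324,230) and lens at (316,165). Next I'll fit the fixture pose to all the landmarks and overlay it.

```bash
cat > fit.py <<'E'
from h import *
from scipy.optimize import least_squares
s=imaging.get_image("scene");t=imaging.get_image("top")
M=dict(cam_pivot=[0,46,35],push_lip=[-96,0,51],nest=[30,0,32],lens=[90,0,76],fixture=[0,0,0],lever_knob=None)
g=dict(cam_pivot=[544,176],push_lip=[462,117],nest=[578,138],lens=[640,152],fixture=[550,133],lever_knob=[486,205])
obs=[]
for n in M:
    for p in(s,t):
        for r in finder.landmark_of(n,p):
            z=53 if n=="lever_knob" else M[n][2]
            if np.linalg.norm(at_z(p,r["location"],z)[:2]-g[n])<25: obs.append((n,p,r["location"]));break
def W(v,X): c,s_=np.cos(v[2]),np.sin(v[2]);return [v[0]+c*X[0]-s_*X[1],v[1]+s_*X[0]+c*X[1],X[2]]
def kn(a): b=np.radians(145)-a;return [62*np.cos(b),46+62*np.sin(b),53]
def res(v): return np.concatenate([np.subtract(proj(p,W(v,M[n] or kn(v[3]))),rc) for n,p,rc in obs])
f=least_squares(res,[550,134,.16,.1],loss="soft_l1");v=f.x
print(v.round(3));
for (n,p,rc),r in zip(obs,res(v).reshape(-1,2)): print(n,"s" if p is s else "t",r.round(1))
im=[]
for p,(r0,c0) in((t,(140,270)),(s,(170,230))):
    a=cv2.resize(p["pixels"][r0:r0+120,c0:c0+90,::-1],None,fx=5 if 0 else 4,fy=4,interpolation=cv2.INTER_CUBIC)
    def D(X,col): 
        q=np.array(proj(p,W(v,X)));return (int((q[1]-c0+.5)*4),int((q[0]-r0+.5)*4))
    for X in(kn(v[3]),[0,46,35],[-96,0,51],[90,0,76]): cv2.circle(a,D(X,0),3,(255,0,255),-1)
    for z,B in((14,[(-127,-50),(143,-50),(143,86),(-127,86)]),): 
        cv2.polylines(a,[np.array([D([*q,z],0) for q in B])],1,(0,255,0),1)
    cv2.polylines(a,[np.array([D([-96,y,z],0) for y,z in((-24,36),(24,36),(24,66),(-24,66))])],1,(255,255,0),1)
    im.append(a)
import time;cv2.imwrite("pics/fit.png",np.hstack(im))
E
python3 fit.py
```

```text
[ 5.52806e+02  1.31383e+02  1.74000e-01 -6.10000e-02]
cam_pivot s [ 0.5 -0.7]
cam_pivot t [-1.3 -1.1]
push_lip s [-0.5  3. ]
push_lip t [0.3 1.6]
nest t [ 1.  -1.7]
lens s [1.3 0.4]
lens t [3.5 3.4]
fixture s [ 3.  -2.2]
fixture t [-0.5  0.3]
lever_knob s [ 0.2 -2. ]
lever_knob t [-0.3  3.2]
```

View pics/fit.png

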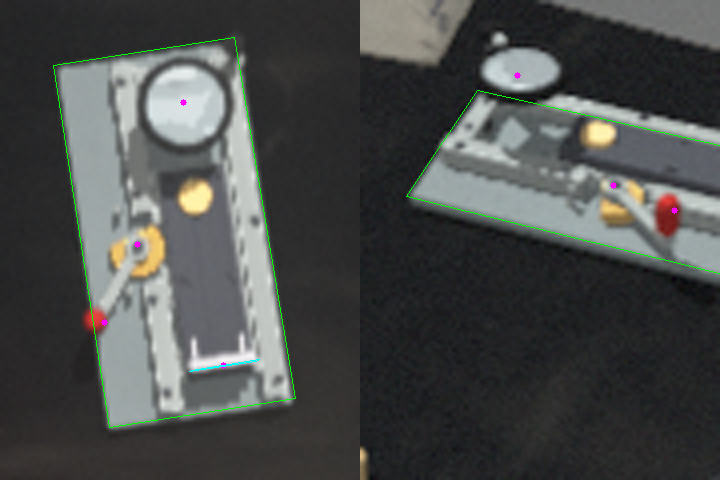

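The fit matches the picture: base outline, lip, lens and pivot all coincide. The knob sits a little clockwise of its dot, so the lever is at about 0.05 rad. I'll close the jaws and approach behind the knob, pushing along tool y.

arm_command --targets '[{"slide":[-0.19,-0.155,0],"delta_rot":[0,0,0],"jaw":0},{"slide":[-0.19,-0.155,0],"delta_rot":[0,0,0],"jaw":0},{"slide":[-0.19,-0.155,0],"delta_rot":[0,0,0],"jaw":0},{"slide":[-0.19,-0.155,0],"delta_rot":[0,0,0],"jaw":0},{"slide":[-0.19,-0.155,0],"delta_rot":[0,0,0],"jaw":0},{"slide":[-0.19,-0.155,0],"delta_rot":[0,0,0],"jaw":0},{"slide":[-0.19,-0.155,0],"delta_rot":[0,0,0],"jaw":0},{"slide":[-0.19,-0.155,0],"delta_rot":[0,0,0],"jaw":0}]'

```text
t: 2.3
eef_pos: [433.0, 257.0, 230.9]
tcp_rot: [0.191, 0.982, 0.0, 0.0]
contact_force: [1.2, 0.3, 0.1]
gripper_width: 31.0
grasp_force: 0.0
```

```bash
cat >> h.py <<'E'
from scipy.spatial.transform import Rotation as Ro
O=np.array([553,131.4]);psi=.17
def w2f(X): c,s=np.cos(psi),np.sin(psi);d=np.array(X[:2])-O;return np.array([c*d[0]+s*d[1],-s*d[0]+c*d[1]])
def f2w(F): c,s=np.cos(psi),np.sin(psi);return O+[c*F[0]-s*F[1],s*F[0]+c*F[1]]
def plan(F,z,ydeg):
    "tool-frame shift (fractions) to fixture point F, TCP height z, then turn for tool y at ydeg (fixture)"
    st=bot.read_state();R=Ro.from_quat(st["tcp_rot"]);y=R.as_matrix()[:,1];a=np.degrees(np.arctan2(y[1],y[0])-psi)
    d=R.inv().apply(np.array([*f2w(F),z])-st["eef_pos"])
    print("t",round(st["t"],2),"f",w2f(st["eef_pos"]).round(1),"z",round(st["eef_pos"][2],1),"ydeg",a.round(1),"F",np.round(st["contact_force"],1),"w",round(st["gripper_width"],1))
    print("slide",(d/200).round(3),"rotz total",round((a-ydeg)/90,3),"(+cw)","q",np.round(st["q"],2))
E
python3 -c "
from h import *
plan([-71,56],52,52)"
```

```text
t 2.3 f [-97.  144.1] z 230.9 ydeg 58.3 F [1.2 0.3 0.1] w 31.0
slide [-0.342 -0.307  0.894] rotz total 0.07 (+cw) q [-0.9   0.03  0.28  1.83 -0.01  1.29  0.57]
```

arm_command --targets '[{"slide":[-0.17,-0.15,0],"delta_rot":[0,0,0],"jaw":0},{"slide":[-0.17,-0.16,0],"delta_rot":[0,0,0],"jaw":0},{"slide":[0,0,0.2],"delta_rot":[0,0,0.07],"jaw":0},{"slide":[0,0,0.2],"delta_rot":[0,0,0],"jaw":0},{"slide":[0,0,0.2],"delta_rot":[0,0,0],"jaw":0},{"slide":[0,0,0.1],"delta_rot":[0,0,0],"jaw":0},{"slide":[0,0,0],"delta_rot":[0,0,0],"jaw":0}]'

```text
t: 3.0
eef_pos: [470.4, 175.0, 88.0]
tcp_rot: [0.244, 0.97, -0.002, -0.002]
contact_force: [-0.0, -0.6, -0.6]
gripper_width: 0.6
grasp_force: 0.0
```

```bash
python3 -c "
from h import *
plan([-71,56],52,52)
t=imaging.get_image('top');s=imaging.get_image('scene')
a=cv2.resize(t['pixels'][140:260,270:360,::-1],None,fx=4,fy=4);b=cv2.resize(s['pixels'][170:290,230:330,::-1],None,fx=4,fy=4)
cv2.imwrite('pics/b.png',np.hstack([a,b]))"
```

```text
t 3.0 f [-74.1  56.9] z 88.0 ydeg 52.0 F [-0.  -0.6 -0.6] w 0.6
slide [-0.015  0.007  0.18 ] rotz total -0.0 (+cw) q [-0.79  0.17  0.37  2.   -0.07  0.99  0.7 ]
```

View pics/b.png

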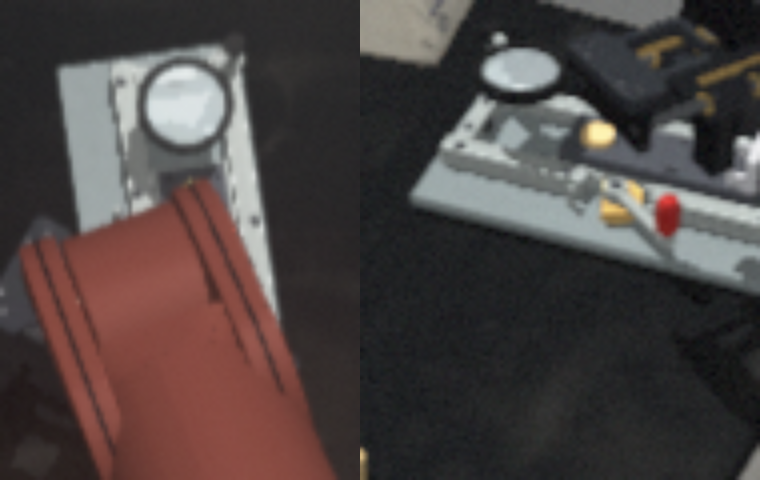

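The tool is above the stage, and the top view is blocked by the arm. In the scene crop, two dark prongs show at (640,130) and (712,150). I'll project the TCP to see which one is the fingertips.

```bash
python3 -c "
from h import *
s=imaging.get_image('scene');st=bot.read_state();R=Ro.from_quat(st['tcp_rot']).as_matrix();e=np.array(st['eef_pos'])
for o in([0,0,8],[0,15,8],[0,-15,8],[0,0,-11],[0,95,-62],[0,-95,-62],[37,0,-62],[-37,0,-62]):
  q=proj(s,e+R@o);print(o,round((q[1]-230)*4+360),round((q[0]-170)*4))
print(st['gripper_width'],st['t'])
cv2.imwrite('pics/c.png',cv2.resize(s['pixels'][160:240,260:360,::-1],None,fx=6,fy=6,interpolation=cv2.INTER_CUBIC))"
```

```text
[0, 0, 8] 709 161
[0, 15, 8] 691 168
[0, -15, 8] 727 154
[0, 0, -11] 711 139
[0, 95, -62] 593 123
[0, -95, -62] 831 34
[37, 0, -62] 752 106
[-37, 0, -62] 683 48
0.321231913165293 3.15
```

View pics/c.png

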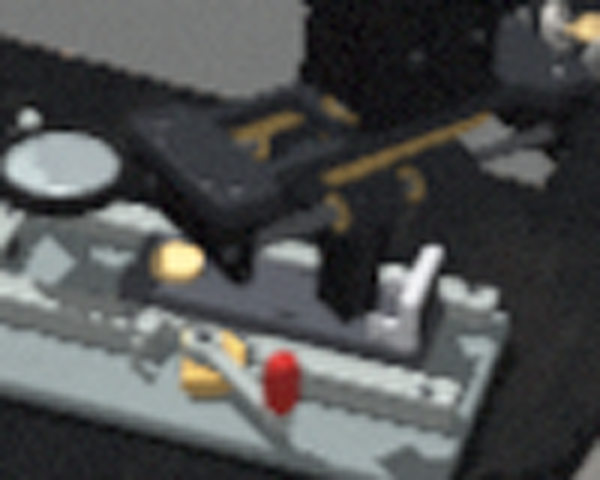

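The prong at (350,290) is the closed fingertips, between lip and knob as planned. The other prong is a corner of the gripper body, well above the stage. Now I'll descend and touch the knob.

arm_command --targets '[{"slide":[-0.01,0,0.1],"delta_rot":[0,0,0],"jaw":0},{"slide":[0,0,0.08],"delta_rot":[0,0,0],"jaw":0},{"slide":[0,0,0],"delta_rot":[0,0,0],"jaw":0},{"slide":[0,0.03,0],"delta_rot":[0,0,0],"jaw":0},{"slide":[0,0.02,0],"delta_rot":[0,0,0],"jaw":0},{"slide":[0,0,0],"delta_rot":[0,0,0],"jaw":0}]'

```text
t: 3.75
eef_pos: [479.8, 185.1, 55.8]
tcp_rot: [0.244, 0.97, 0.001, 0.001]
contact_force: [0.7, 0.3, -0.4]
gripper_width: 0.0
grasp_force: 0.0
```

```bash
python3 -c "
from h import *
plan([-62,66],52,52)"
```

```text
t 3.75 f [-63.1  65.3] z 55.8 ydeg 52.0 F [ 0.7  0.3 -0.4] w 0.0
slide [-0.002  0.006  0.019] rotz total 0.0 (+cw) q [-0.78  0.23  0.37  2.   -0.1   0.92  0.72]
```

arm_command --targets '[{"slide":[0,0.01,0.01],"delta_rot":[0,0,0],"jaw":0},{"slide":[0.0135,0.044,0],"delta_rot":[0,0,0.089],"jaw":0},{"slide":[0.0135,0.044,0],"delta_rot":[0,0,0.089],"jaw":0},{"slide":[0.0135,0.044,0],"delta_rot":[0,0,0.089],"jaw":0},{"slide":[0.0135,0.044,0],"delta_rot":[0,0,0.089],"jaw":0},{"slide":[0,0,0],"delta_rot":[0,0,0],"jaw":0}]'

```text
t: 4.35
eef_pos: [494.3, 219.8, 52.5]
tcp_rot: [0.503, 0.864, 0.0, 0.0]
contact_force: [-0.5, 0.3, 0.1]
gripper_width: 0.2
grasp_force: 0.0
```

```bash
cat >> h.py <<'E'
def rel(dist=23.5):
    "pivot in tool axes and lever angle if the knob is dist ahead along tool y"
    st=bot.read_state();R=Ro.from_quat(st["tcp_rot"]).as_matrix();p=(R.T@np.append(f2w([0,46])-st["eef_pos"][:2],0))[:2]
    k=w2f(np.array(st["eef_pos"])[:2]+(R[:,1]*dist)[:2])-[0,46]
    print("pivot in tool",p.round(1),"lever",round(np.radians(145)-np.arctan2(k[1],k[0]),3),"r",np.hypot(*k).round(1))
E
python3 -c "
from h import *
plan([-62,66],52,20);rel()"
```

```text
t 4.35 f [-42.9  97.1] z 52.5 ydeg 19.9 F [-0.5  0.3  0.1] w 0.2
slide [-0.114 -0.143  0.003] rotz total -0.002 (+cw) q [-0.88  0.3   0.43  1.94 -0.15  0.93  0.15]
pivot in tool [-62.6  23. ] lever 0.622 r 62.6
```

```bash
python3 -c "
from h import *
s=imaging.get_image('scene')
for r in finder.regions_of('lever_knob',s)[:2]: print(r['conf'],r['rect'])
for n in('lever_knob','cam_pivot'):
  for r in finder.landmark_of(n,s)[:2]: print(n,r['conf'],np.round(r['location'],1),w2f(at_z(s,r['location'],53 if n[0]=='l' else 35)))
cv2.imwrite('pics/d.png',cv2.resize(s['pixels'][160:240,260:360,::-1],None,fx=6,fy=6,interpolation=cv2.INTER_CUBIC))"
```

```text
0.46 [289.5, 214.3, 299.1, 236.7]
lever_knob 0.58 [205.6 291.4] [11.7604511  25.57508724]
lever_knob 0.43 [223.7 297.8] [-29.47756188  93.96313366]
```

View pics/d.png

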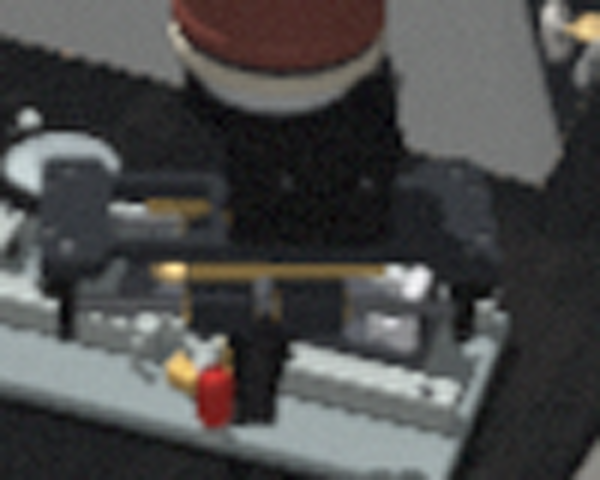

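The knob has moved to (215,395), directly ahead of the closed fingers, so the push works. I'll carry on round the arc.

arm_command --targets '[{"slide":[0.013,0.044,0],"delta_rot":[0,0,0.089],"jaw":0},{"slide":[0.013,0.044,0],"delta_rot":[0,0,0.089],"jaw":0},{"slide":[0.013,0.044,0],"delta_rot":[0,0,0.089],"jaw":0},{"slide":[0.013,0.044,0],"delta_rot":[0,0,0.089],"jaw":0},{"slide":[0.013,0.044,0],"delta_rot":[0,0,0.089],"jaw":0},{"slide":[0.013,0.044,0],"delta_rot":[0,0,0.089],"jaw":0},{"slide":[0,0,0],"delta_rot":[0,0,0],"jaw":0}]'

```text
t: 5.25
eef_pos: [542.6, 242.1, 52.5]
tcp_rot: [0.811, 0.585, -0.0, 0.0]
contact_force: [0.3, 0.4, 0.1]
gripper_width: 0.3
grasp_force: 0.0
```

```bash
python3 -c "
from h import *
plan([-62,66],52,-55);rel()"
```

```text
t 5.25 f [  8.5 110.9] z 52.5 ydeg -28.2 F [0.3 0.4 0.1] w 0.3
slide [-0.364 -0.205  0.002] rotz total 0.298 (+cw) q [-0.96  0.42  0.58  1.82 -0.27  0.98 -0.59]
pivot in tool [-61.2  23.1] lever 1.458 r 61.2
```

arm_command --targets '[{"slide":[0.013,0.044,0],"delta_rot":[0,0,0.089],"jaw":0},{"slide":[0.013,0.044,0],"delta_rot":[0,0,0.089],"jaw":0},{"slide":[0.013,0.044,0],"delta_rot":[0,0,0.089],"jaw":0},{"slide":[0,0.015,0],"delta_rot":[0,0,0],"jaw":0},{"slide":[0,0.01,0],"delta_rot":[0,0,0],"jaw":0},{"slide":[0,0,0],"delta_rot":[0,0,0],"jaw":0}]'

```text
t: 5.85
eef_pos: [572.4, 234.2, 52.6]
tcp_rot: [0.914, 0.406, -0.0, -0.0]
contact_force: [-0.0, 1.6, -0.3]
gripper_width: 0.6
grasp_force: 0.1
```

```bash
python3 -c "
from h import *
plan([-62,66],52,-55);rel()"
```

```text
t 5.85 f [36.6 98.1] z 52.6 ydeg -51.9 F [-0.   1.6 -0.3] w 0.6
slide [-0.487 -0.178  0.003] rotz total 0.035 (+cw) q [-0.97  0.49  0.66  1.76 -0.35  1.01 -0.92]
pivot in tool [-60.9  18.4] lever 1.949 r 61.1
```

arm_command --targets '[{"slide":[0,0.015,0],"delta_rot":[0,0,0],"jaw":0},{"slide":[0,0.01,0],"delta_rot":[0,0,0],"jaw":0},{"slide":[0,0,0],"delta_rot":[0,0,0],"jaw":0}]'

```text
t: 6.15
eef_pos: [575.9, 231.6, 52.6]
tcp_rot: [0.915, 0.404, -0.0, -0.001]
contact_force: [-3.3, 3.2, 1.3]
gripper_width: 0.3
grasp_force: 2.2
```

```bash
python3 -c "
from h import *
plan([-62,66],52,-55);rel()"
```

```text
t 6.15 f [39.6 94.8] z 52.6 ydeg -52.1 F [-3.3  3.2  1.3] w 0.3
slide [-0.489 -0.198  0.003] rotz total 0.032 (+cw) q [-0.97  0.49  0.66  1.75 -0.35  1.01 -0.92]
pivot in tool [-61.2  14.2] lever 2.019 r 61.9
```

arm_command --targets '[{"slide":[0,0.015,0],"delta_rot":[0,0,0],"jaw":0},{"slide":[0,0,0],"delta_rot":[0,0,0],"jaw":0},{"slide":[0,0,0],"delta_rot":[0,0,0],"jaw":0}]'

```text
t: 6.45
eef_pos: [576.3, 231.4, 52.4]
tcp_rot: [0.914, 0.405, -0.001, -0.002]
contact_force: [-11.1, 6.4, 6.3]
gripper_width: 0.1
grasp_force: 6.2
```

```bash
python3 -c "
from h import *
plan([-62,66],52,-55);rel()"
```

```text
t 6.45 f [39.9 94.7] z 52.4 ydeg -52.0 F [-11.1   6.4   6.3] w 0.1
slide [-0.49  -0.201  0.004] rotz total 0.033 (+cw) q [-0.96  0.5   0.66  1.75 -0.35  1.02 -0.91]
pivot in tool [-61.4  13.8] lever 2.024 r 62.1
```

The lever is hard against the far stop (rising force, no motion). Now I'll retreat and go behind the lip.

arm_command --targets '[{"slide":[0,-0.08,0],"delta_rot":[0,0,0],"jaw":0},{"slide":[0,-0.05,0],"delta_rot":[0,0,0],"jaw":0},{"slide":[0,0,-0.15],"delta_rot":[0,0,0],"jaw":0},{"slide":[0,0,-0.15],"delta_rot":[0,0,0],"jaw":0},{"slide":[0,0,0],"delta_rot":[0,0,-0.09],"jaw":0},{"slide":[0,0,0],"delta_rot":[0,0,-0.09],"jaw":0}]'

```text
t: 7.05
eef_pos: [559.8, 247.0, 113.7]
tcp_rot: [0.847, 0.531, 0.001, 0.0]
contact_force: [0.0, -1.2, -0.2]
gripper_width: 0.5
grasp_force: 0.0
```

```bash
python3 -c "
from h import *
plan([-130,0],112,0)"
```

```text
t 7.05 f [ 26.3 112.8] z 113.7 ydeg -35.6 F [ 0.  -1.2 -0.2] w 0.5
slide [-0.913 -0.307  0.006] rotz total -0.396 (+cw) q [-1.    0.39  0.64  1.73 -0.26  1.1  -0.73]
```

arm_command --targets '[{"slide":[0,0,0],"delta_rot":[0,0,-0.095],"jaw":0},{"slide":[0,0,0],"delta_rot":[0,0,-0.095],"jaw":0},{"slide":[0,0,0],"delta_rot":[0,0,-0.095],"jaw":0},{"slide":[0,0,0],"delta_rot":[0,0,-0.095],"jaw":0},{"slide":[-0.14,-0.195,0],"delta_rot":[0,0,0],"jaw":0},{"slide":[-0.14,-0.195,0],"delta_rot":[0,0,0],"jaw":0},{"slide":[-0.14,-0.195,0],"delta_rot":[0,0,0],"jaw":0},{"slide":[-0.14,-0.195,0],"delta_rot":[0,0,0],"jaw":0}]'

```text
t: 7.85
eef_pos: [419.0, 112.7, 112.0]
tcp_rot: [0.656, 0.755, -0.0, 0.0]
contact_force: [0.4, -0.7, 1.1]
gripper_width: 0.3
grasp_force: 0.0
```

```bash
python3 -c "
from h import *
plan([-130,0],55,0)
s=imaging.get_image('scene')
for r in finder.regions_of('lever_knob',s)[:1]: print(r['conf'],r['rect'])
cv2.imwrite('pics/e.png',cv2.resize(s['pixels'][160:240,240:360,::-1],None,fx=6,fy=6,interpolation=cv2.INTER_CUBIC))"
```

```text
t 7.85 f [-135.2    4.3] z 112.0 ydeg -1.7 F [ 0.4 -0.7  1.1] w 0.3
slide [-0.02   0.027  0.285] rotz total -0.019 (+cw) q [-0.95 -0.03  0.58  2.13  0.02  1.03 -0.24]
0.5 [270.1, 209.0, 300.1, 226.7]
```

View pics/e.png

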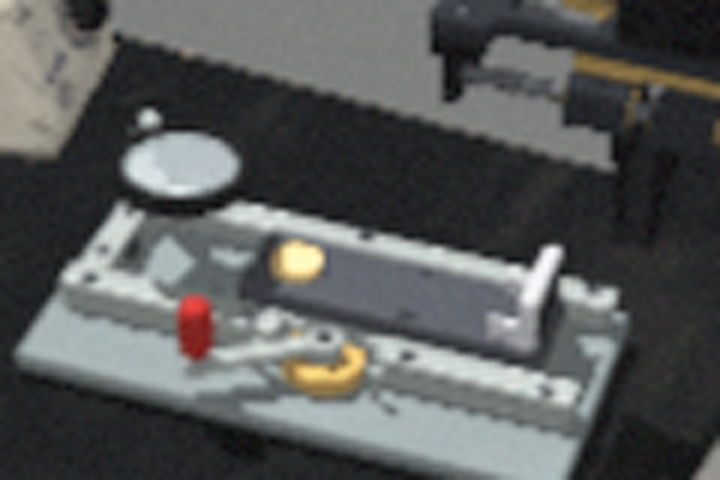

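The lever now points forward (knob at (195,330)) with the cam's flat toward the slide. The lip is at (545,290) and the fingers hang behind it at (635,200). I'll descend and push.

arm_command --targets '[{"slide":[-0.02,0,0.1],"delta_rot":[0,0,-0.019],"jaw":0},{"slide":[0,0,0.1],"delta_rot":[0,0,0],"jaw":0},{"slide":[0,0,0.085],"delta_rot":[0,0,0],"jaw":0},{"slide":[0,0,0],"delta_rot":[0,0,0],"jaw":0},{"slide":[0,0.05,0],"delta_rot":[0,0,0],"jaw":0},{"slide":[0,0.05,0],"delta_rot":[0,0,0],"jaw":0},{"slide":[0,0.05,0],"delta_rot":[0,0,0],"jaw":0},{"slide":[0,0,0],"delta_rot":[0,0,0],"jaw":0}]'

```text
t: 8.75
eef_pos: [452.7, 115.5, 56.2]
tcp_rot: [0.645, 0.764, 0.001, 0.001]
contact_force: [-0.3, -0.3, -0.6]
gripper_width: 0.8
grasp_force: 0.0
```

```bash
python3 -c "
from h import *
plan([-50,0],55,0)"
```

```text
t 8.75 f [-101.5    1.3] z 56.2 ydeg -0.1 F [-0.3 -0.3 -0.6] w 0.8
slide [-0.006  0.258  0.007] rotz total -0.001 (+cw) q [-0.91  0.15  0.6   2.12 -0.11  0.9  -0.07]
```

arm_command --targets '[{"slide":[0,0.03,0],"delta_rot":[0,0,0],"jaw":0},{"slide":[0,0.03,0],"delta_rot":[0,0,0],"jaw":0},{"slide":[0,0.03,0],"delta_rot":[0,0,0],"jaw":0},{"slide":[0,0.03,0],"delta_rot":[0,0,0],"jaw":0},{"slide":[0,0.03,0],"delta_rot":[0,0,0],"jaw":0},{"slide":[0,0.03,0],"delta_rot":[0,0,0],"jaw":0},{"slide":[0,0.02,0],"delta_rot":[0,0,0],"jaw":0}]'

```text
t: 9.45
eef_pos: [490.6, 121.8, 55.4]
tcp_rot: [0.645, 0.764, -0.0, 0.0]
contact_force: [-1.3, -2.1, 0.5]
gripper_width: 0.9
grasp_force: 1.1
```

```bash
python3 -c "
from h import *
plan([-45,0],55,0)"
```

```text
t 9.45 f [-63.2   1.1] z 55.4 ydeg -0.1 F [-1.3 -2.1  0.5] w 0.9
slide [-0.005  0.091  0.002] rotz total -0.001 (+cw) q [-0.87  0.24  0.6   2.03 -0.17  0.92 -0.01]
```

arm_command --targets '[{"slide":[0,0.025,0],"delta_rot":[0,0,0],"jaw":0},{"slide":[0,0.025,0],"delta_rot":[0,0,0],"jaw":0},{"slide":[0,0.02,0],"delta_rot":[0,0,0],"jaw":0},{"slide":[0,0.015,0],"delta_rot":[0,0,0],"jaw":0},{"slide":[0,0,0],"delta_rot":[0,0,0],"jaw":0}]'

```text
t: 9.95
eef_pos: [506.6, 124.7, 55.4]
tcp_rot: [0.645, 0.764, -0.0, -0.0]
contact_force: [-3.2, -1.6, -0.6]
gripper_width: 0.2
grasp_force: 1.6
```

```bash
python3 -c "
from h import *
plan([-45,0],55,0)"
```

```text
t 9.95 f [-46.9   1.2] z 55.4 ydeg -0.1 F [-3.2 -1.6 -0.6] w 0.2
slide [-0.006  0.009  0.002] rotz total -0.001 (+cw) q [-0.85  0.27  0.6   1.99 -0.19  0.93  0.01]
```

Force is only about friction so far; push on in small steps until it rises at the end stop.

arm_command --targets '[{"slide":[0,0.015,0],"delta_rot":[0,0,0],"jaw":0},{"slide":[0,0.01,0],"delta_rot":[0,0,0],"jaw":0},{"slide":[0,0,0],"delta_rot":[0,0,0],"jaw":0}]'

```text
t: 10.25
eef_pos: [506.7, 124.9, 54.6]
tcp_rot: [0.645, 0.764, -0.004, -0.004]
contact_force: [-23.5, -3.8, 16.6]
gripper_width: 0.4
grasp_force: 12.4
```

```bash
python3 -c "
from h import *
plan([-45,0],55,0)"
```

```text
t 10.25 f [-46.7   1.4] z 54.6 ydeg -0.0 F [-23.5  -3.8  16.6] w 0.4
slide [-0.007  0.009 -0.002] rotz total -0.001 (+cw) q [-0.85  0.28  0.6   1.98 -0.2   0.94  0.02]
```

The slide is home: 24 N and no further motion, and the travel agrees with 60 mm. I'll back off, rise, and check the column's height against the gripper body for the return push.

arm_command --targets '[{"slide":[0,-0.03,0],"delta_rot":[0,0,0],"jaw":0},{"slide":[0,-0.1,0],"delta_rot":[0,0,0],"jaw":0},{"slide":[0,0,-0.15],"delta_rot":[0,0,0],"jaw":0},{"slide":[0,0,-0.2],"delta_rot":[0,0,0],"jaw":0},{"slide":[0,0,0],"delta_rot":[0,0,0],"jaw":0}]'

```text
t: 10.75
eef_pos: [489.6, 122.5, 130.6]
tcp_rot: [0.645, 0.764, 0.004, 0.002]
contact_force: [1.0, -0.5, -0.4]
gripper_width: 0.5
grasp_force: 0.0
```

```bash
python3 -c "
from h import *
plan([71,56],126,-55)
s=imaging.get_image('scene')
for z in(70,80,90,100,110): print(z,np.round(proj(s,[*f2w([127,-40]),z]),1))
for n,z in(('nest',32),('push_lip',51),('test_disc',32)):
  for r in finder.landmark_of(n,s)[:1]: print(n,r['conf'],w2f(at_z(s,r['location'],z)))
cv2.imwrite('pics/f.png',cv2.resize(s['pixels'][160:240,240:360,::-1],None,fx=6,fy=6,interpolation=cv2.INTER_CUBIC))"
```

```text
t 10.75 f [-63.9   1.9] z 130.6 ydeg -0.1 F [ 1.  -0.5 -0.4] w 0.5
slide [0.271 0.674 0.03 ] rotz total 0.611 (+cw) q [-0.91  0.12  0.62  1.97 -0.08  1.07 -0.08]
70 [180.1 262.2]
80 [177.3 262.2]
90 [174.5 262.1]
100 [171.7 262.1]
110 [168.9 262. ]
nest 0.78 [87.78205424  0.37372107]
push_lip 0.62 [-36.12801669  -9.79971519]
test_disc 0.75 [81.58989397  1.64876447]
```

View pics/f.png

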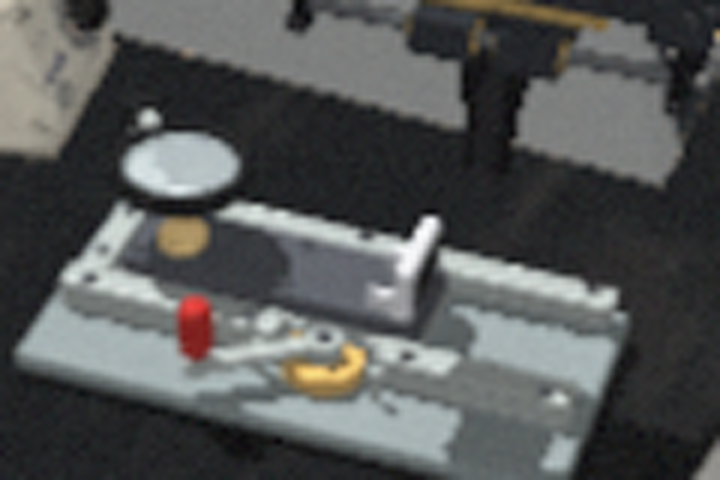

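The slide is home: the gold disc lies in its nest under the magnifier at (183,237), the lip is at (420,260) and the knob still at (195,330). The column top is only about 85 mm high, so the body clears it. I'll go to the forward side of the knob.

arm_command --targets '[{"slide":[0.09,0.225,0],"delta_rot":[0,0,0],"jaw":0},{"slide":[0.09,0.225,0],"delta_rot":[0,0,0],"jaw":0},{"slide":[0.09,0.225,0],"delta_rot":[0,0,0],"jaw":0},{"slide":[0,0,0],"delta_rot":[0,0,0.09],"jaw":0},{"slide":[0,0,0],"delta_rot":[0,0,0.09],"jaw":0},{"slide":[0,0,0],"delta_rot":[0,0,0.09],"jaw":0},{"slide":[0,0,0],"delta_rot":[0,0,0.09],"jaw":0},{"slide":[0,0,0],"delta_rot":[0,0,0.09],"jaw":0}]'

```text
t: 11.75
eef_pos: [609.6, 196.8, 123.8]
tcp_rot: [0.871, 0.491, -0.001, 0.0]
contact_force: [0.0, -0.4, 0.2]
gripper_width: 0.5
grasp_force: 0.0
```

arm_command --targets '[{"slide":[0,0,0],"delta_rot":[0,0,0.08],"jaw":0},{"slide":[0,0,0],"delta_rot":[0,0,0.08],"jaw":0},{"slide":[0,0,0],"delta_rot":[0,0,0],"jaw":0}]'

```text
t: 12.05
eef_pos: [609.6, 196.9, 124.0]
tcp_rot: [0.925, 0.38, -0.001, 0.0]
contact_force: [-0.1, -0.5, -0.3]
gripper_width: 0.4
grasp_force: 0.0
```

```bash
python3 -c "
from h import *
plan([69,56],54,-55);rel(-20)"
```

```text
t 12.05 f [66.9 55. ] z 124.0 ydeg -55.1 F [-0.1 -0.5 -0.3] w 0.4
slide [0.012 0.002 0.35 ] rotz total -0.001 (+cw) q [-0.98  0.49  0.8   1.65 -0.37  1.17 -0.88]
pivot in tool [-60.  -30.9] lever 2.101 r 61.0
```

arm_command --targets '[{"slide":[0.01,0,0.12],"delta_rot":[0,0,0],"jaw":0},{"slide":[0,0,0.12],"delta_rot":[0,0,0],"jaw":0},{"slide":[0,0,0.11],"delta_rot":[0,0,0],"jaw":0},{"slide":[0,0,0],"delta_rot":[0,0,0],"jaw":0},{"slide":[0,-0.03,0],"delta_rot":[0,0,0],"jaw":0},{"slide":[0,-0.025,0],"delta_rot":[0,0,0],"jaw":0},{"slide":[0,0,0],"delta_rot":[0,0,0],"jaw":0}]'

```text
t: 12.75
eef_pos: [603.8, 207.7, 56.7]
tcp_rot: [0.924, 0.382, 0.001, -0.0]
contact_force: [0.1, 0.6, 0.2]
gripper_width: 0.7
grasp_force: 0.0
```

```bash
python3 -c "
from h import *
plan([69,56],54,-55);rel(-20)"
```

```text
t 12.75 f [62.9 66.7] z 56.7 ydeg -54.8 F [0.1 0.6 0.2] w 0.7
slide [-0.006  0.061  0.013] rotz total 0.002 (+cw) q [-0.97  0.55  0.75  1.71 -0.43  1.05 -0.86]
pivot in tool [-63.4 -19.4] lever 1.907 r 63.4
```

arm_command --targets '[{"slide":[0.005,-0.0435,0],"delta_rot":[0,0,-0.089],"jaw":0},{"slide":[0.01,-0.0435,0],"delta_rot":[0,0,-0.089],"jaw":0},{"slide":[0.01,-0.0435,0],"delta_rot":[0,0,-0.089],"jaw":0},{"slide":[0.01,-0.0435,0],"delta_rot":[0,0,-0.089],"jaw":0},{"slide":[0.01,-0.0435,0],"delta_rot":[0,0,-0.089],"jaw":0},{"slide":[0.01,-0.0435,0],"delta_rot":[0,0,-0.089],"jaw":0},{"slide":[0,0,0],"delta_rot":[0,0,0],"jaw":0}]'

```text
t: 13.45
eef_pos: [561.9, 238.9, 56.6]
tcp_rot: [0.688, 0.726, 0.001, -0.0]
contact_force: [-0.0, -0.5, 0.5]
gripper_width: 0.4
grasp_force: 0.0
```

```bash
python3 -c "
from h import *
plan([69,56],54,52);rel(-20)"
```

```text
t 13.45 f [ 26.9 104.4] z 56.6 ydeg -6.7 F [-0.  -0.5  0.5] w 0.4
slide [-0.216  0.237  0.013] rotz total -0.652 (+cw) q [-0.93  0.45  0.57  1.78 -0.28  1.   -0.2 ]
pivot in tool [-61.1 -20. ] lever 1.076 r 61.1
```

arm_command --targets '[{"slide":[0.011,-0.0435,0],"delta_rot":[0,0,-0.089],"jaw":0},{"slide":[0.011,-0.0435,0],"delta_rot":[0,0,-0.089],"jaw":0},{"slide":[0.011,-0.0435,0],"delta_rot":[0,0,-0.089],"jaw":0},{"slide":[0.011,-0.0435,0],"delta_rot":[0,0,-0.089],"jaw":0},{"slide":[0.011,-0.0435,0],"delta_rot":[0,0,-0.089],"jaw":0},{"slide":[0.011,-0.0435,0],"delta_rot":[0,0,-0.089],"jaw":0},{"slide":[0.011,-0.0435,0],"delta_rot":[0,0,-0.089],"jaw":0},{"slide":[0,0,0],"delta_rot":[0,0,0],"jaw":0}]'

```text
t: 14.25
eef_pos: [503.1, 223.9, 56.1]
tcp_rot: [0.269, 0.963, 0.0, -0.0]
contact_force: [-0.1, -0.2, -0.3]
gripper_width: 0.6
grasp_force: 0.0
```

```bash
python3 -c "
from h import *
plan([69,56],54,52);rel(-20)"
```

```text
t 14.25 f [-33.5  99.6] z 56.1 ydeg 49.1 F [-0.1 -0.2 -0.3] w 0.6
slide [-0.53   0.171  0.01 ] rotz total -0.033 (+cw) q [-0.84  0.31  0.39  1.92 -0.14  0.95  0.65]
pivot in tool [-60.5 -18.6] lever 0.08 r 60.5
```

arm_command --targets '[{"slide":[0.004,-0.02,0],"delta_rot":[0,0,-0.033],"jaw":0},{"slide":[0,-0.02,0],"delta_rot":[0,0,0],"jaw":0},{"slide":[0,0,0],"delta_rot":[0,0,0],"jaw":0}]'

```text
t: 14.55
eef_pos: [498.9, 217.5, 55.8]
tcp_rot: [0.246, 0.969, 0.0, 0.0]
contact_force: [-0.3, 0.1, 0.1]
gripper_width: 0.8
grasp_force: 0.1
```

```bash
python3 -c "
from h import *
plan([69,56],54,52);rel(-20)"
```

```text
t 14.55 f [-38.7  94. ] z 55.8 ydeg 51.8 F [-0.3  0.1  0.1] w 0.8
slide [-0.541  0.184  0.009] rotz total -0.002 (+cw) q [-0.83  0.29  0.39  1.93 -0.13  0.94  0.7 ]
pivot in tool [-60.1 -13.8] lever -0.047 r 60.4
```

arm_command --targets '[{"slide":[0,-0.015,0],"delta_rot":[0,0,0],"jaw":0},{"slide":[0,-0.015,0],"delta_rot":[0,0,0],"jaw":0},{"slide":[0,0,0],"delta_rot":[0,0,0],"jaw":0}]'

```text
t: 14.85
eef_pos: [497.8, 215.8, 56.2]
tcp_rot: [0.243, 0.97, 0.003, 0.002]
contact_force: [9.1, 12.0, -9.8]
gripper_width: 0.3
grasp_force: 7.3
```

```bash
python3 -c "
from h import *
plan([69,56],54,52);rel(-20)"
```

```text
t 14.85 f [-40.1  92.5] z 56.2 ydeg 52.1 F [ 9.1 12.  -9.8] w 0.3
slide [-0.543  0.191  0.014] rotz total 0.001 (+cw) q [-0.82  0.29  0.38  1.94 -0.13  0.93  0.7 ]
pivot in tool [-60.3 -12.1] lever -0.08 r 60.8
```

The lever is at the near stop (15 N, no motion). I'll back off, rise and check.

arm_command --targets '[{"slide":[0,0.08,0],"delta_rot":[0,0,0],"jaw":0},{"slide":[0.05,0.1,0],"delta_rot":[0,0,0],"jaw":0},{"slide":[0,0,-0.2],"delta_rot":[0,0,0],"jaw":0},{"slide":[0,0,-0.24],"delta_rot":[0,0,0],"jaw":0},{"slide":[0.1,0.2,-0.1],"delta_rot":[0,0,0],"jaw":0},{"slide":[0.1,0.2,-0.1],"delta_rot":[0,0,0],"jaw":0},{"slide":[0.1,0.2,-0.1],"delta_rot":[0,0,0],"jaw":0},{"slide":[0,0,0],"delta_rot":[0,0,0],"jaw":0}]'

```text
t: 15.65
eef_pos: [506.1, 391.0, 205.6]
tcp_rot: [0.24, 0.971, 0.002, 0.0]
contact_force: [-0.3, 0.5, -1.0]
gripper_width: 0.5
grasp_force: 0.0
```

```bash
python3 -c "
from h import *
s=imaging.get_image('scene');t=imaging.get_image('top')
a=cv2.resize(s['pixels'][160:240,240:330,::-1],None,fx=4.4,fy=5,interpolation=cv2.INTER_CUBIC);b=cv2.resize(t['pixels'][145:255,270:360,::-1],(400,400),interpolation=cv2.INTER_CUBIC)
cv2.imwrite('pics/g.png',np.hstack([a,b]));print(bot.read_state()['t'],bot.read_state()['eef_pos'])"
```

```text
15.75 [507.30064779 383.97326928 203.25232237]
```

View pics/g.png

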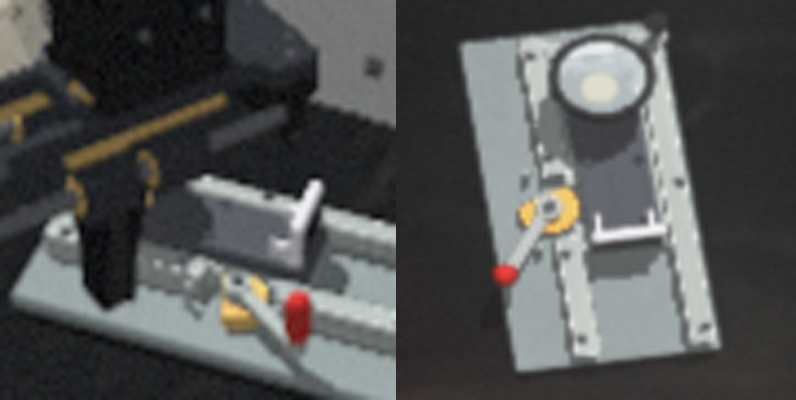

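The picture shows the disc under the lens at (600,88), the lip forward at (628,235) and the lever back at its near stop, knob at (505,273). The arm is clear of everything, so I'll hand in.

```bash
python3 -c "
from plant import bot
print(bot.hand_in())"
```

```text
the job is handed in; nothing more can be done
None
```

The slide is home with the gold disc in its nest under the magnifier, and the lever is back at its near stop locking it. I handed the job in at about 16 s of the 64 s allowed, with the arm clear; no verdict came back.

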